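# Stack the parts totes on the dock and raise its guard posts

## Task

Make up the outgoing stack: put all the small dark grey totes that lie on the bench one on another, upright and square, on the dock between its four posts, each turned end for end from the one below (blue end over plain end) so that it stands on the ledges instead of nesting. Then pull the orange knob of each telescopic guard post up until its sprung red button pops out through the hole and locks, leave all four locked, and do not push the round culture plate, the red fixture or the marker about.

Things in the scene. Friction and masses are not known exactly. Their poses are not given: they have to be found in the camera images.
- dock: stacking dock fixed to the bench: aluminium plate 270 x 140 x 10 mm; six steel guide strips, 90 mm high and flared at the top, stand round the seat and leave the rims 3.5 mm play each way (the middle of the long sides, 72 mm, is open for fingers); four square grey telescopic posts stand at x = +-100, y = +-42 mm. Origin: centre of the plate's underside; x along its length (and the stack's), z up
- dock_seat (a point): centre of the seat, 10 mm above the bench: the bottom tote stands here, length along the dock's x, either way round. A tote set on another with blue end over plain end stands on ledges, 28 mm above the lower one's underside, 22 mm deep in its rim with 3 mm play each way; with blue over blue it nests, only 12 to 16 mm higher
- post_a (a joint): height (m) of the inner tube of the guard post at the dock's +x +y corner: 0 = right down, 0.080 = its button stands in the hole, 0.092 = upper stop. It slides straight up, stays where it is left, and takes some 8 to 10 N to pull.
- button_a (a joint): sprung red button of that post, pressing out to the dock's +y side: 0 = popped right out through the hole of the outer tube, about 0.008 = held in by the outer tube's wall. Once out it locks the inner tube both ways.
- post_a_grip (a point): grip point of that post's inner tube, moving with it: on the axis of its orange knob (22 x 22 mm, 37 mm tall), 17 mm below the knob's top. The outer tube, 32 x 32 mm, ends 130 mm above the bench: 30 mm below this point when the post is right down.
- post_b (a joint): height (m) of the inner tube of the guard post at the dock's -x +y corner: 0 = right down, 0.080 = its button stands in the hole, 0.092 = upper stop. It slides straight up, stays where it is left, and takes some 8 to 10 N to pull.
- button_b (a joint): sprung red button of that post, pressing out to the dock's +y side: 0 = popped right out through the hole of the outer tube, about 0.008 = held in by the outer tube's wall. Once out it locks the inner tube both ways.
- post_b_grip (a point): grip point of that post's inner tube, moving with it: on the axis of its orange knob (22 x 22 mm, 37 mm tall), 17 mm below the knob's top. The outer tube, 32 x 32 mm, ends 130 mm above the bench: 30 mm below this point when the post is right down.
- post_c (a joint): height (m) of the inner tube of the guard post at the dock's -x -y corner: 0 = right down, 0.080 = its button stands in the hole, 0.092 = upper stop. It slides straight up, stays where it is left, and takes some 8 to 10 N to pull.
- button_c (a joint): sprung red button of that post, pressing out to the dock's +y side: 0 = popped right out through the hole of the outer tube, about 0.008 = held in by the outer tube's wall. Once out it locks the inner tube both ways.
- post_c_grip (a point): grip point of that post's inner tube, moving with it: on the axis of its orange knob (22 x 22 mm, 37 mm tall), 17 mm below the knob's top. The outer tube, 32 x 32 mm, ends 130 mm above the bench: 30 mm below this point when the post is right down.
- post_d (a joint): height (m) of the inner tube of the guard post at the dock's +x -y corner: 0 = right down, 0.080 = its button stands in the hole, 0.092 = upper stop. It slides straight up, stays where it is left, and takes some 8 to 10 N to pull.
- button_d (a joint): sprung red button of that post, pressing out to the dock's +y side: 0 = popped right out through the hole of the outer tube, about 0.008 = held in by the outer tube's wall. Once out it locks the inner tube both ways.
- post_d_grip (a point): grip point of that post's inner tube, moving with it: on the axis of its orange knob (22 x 22 mm, 37 mm tall), 17 mm below the knob's top. The outer tube, 32 x 32 mm, ends 130 mm above the bench: 30 mm below this point when the post is right down.
- tote_1: small dark grey stack-nest tote, open on top, 124 x 57 mm over the rim, 50 mm high, 0.12 kg, one short end blue; may be absent. Origin: centre of its underside (base 100 x 36 mm); x along its length to the blue end, z up. The rim is a vertical band 12 mm tall (38 to 50 mm above the underside); grip it across the 57 mm width. How they stack: see dock_seat
- tote_2: small dark grey stack-nest tote, open on top, 124 x 57 mm over the rim, 50 mm high, 0.12 kg, one short end blue; may be absent. Origin: centre of its underside (base 100 x 36 mm); x along its length to the blue end, z up. The rim is a vertical band 12 mm tall (38 to 50 mm above the underside); grip it across the 57 mm width. How they stack: see dock_seat
- tote_3: small dark grey stack-nest tote, open on top, 124 x 57 mm over the rim, 50 mm high, 0.12 kg, one short end blue; may be absent. Origin: centre of its underside (base 100 x 36 mm); x along its length to the blue end, z up. The rim is a vertical band 12 mm tall (38 to 50 mm above the underside); grip it across the 57 mm width. How they stack: see dock_seat
- tote_4: small dark grey stack-nest tote, open on top, 124 x 57 mm over the rim, 50 mm high, 0.12 kg, one short end blue; may be absent. Origin: centre of its underside (base 100 x 36 mm); x along its length to the blue end, z up. The rim is a vertical band 12 mm tall (38 to 50 mm above the underside); grip it across the 57 mm width. How they stack: see dock_seat
- agar_plate: bystander: round cream culture plate, 65 mm across, 15 mm high; origin centre of underside
- nest_fixture: bystander: red moulded fixture, 32 x 136 x 26 mm; origin centre of underside
- marker_pen: bystander: white and blue marker, 133 mm long, 12 mm thick; origin about its middle
Not all that is in view belongs to the job. What is shaped like the tote_2 but yellow is not meant.

How it is judged:
On the way, in this order (a step that is already met when the one before it is completed fails the run):
1. all totes that are present stand stacked (not nested) on the dock (horizontal distance between each of tote_1, tote_2, tote_3, tote_4 and dock_seat below 0.014 m and angle between each of tote_1, tote_2, tote_3, tote_4's own z axis and vertical below 0.06 rad and angle between the x axis of each of tote_1, tote_2, tote_3, tote_4 and the x axis of dock, either way round below 0.1 rad and (height (world z) of tote_1 between 0.006 and 0.014 m or height (world z) of tote_1 between 0.034 and 0.042 m or height (world z) of tote_1 between 0.062 and 0.07 m or height (world z) of tote_1 between 0.09 and 0.098 m) and linear speed of each of tote_1, tote_2, tote_3, tote_4 below 0.02 m/s and (height (world z) of tote_2 between 0.006 and 0.014 m or height (world z) of tote_2 between 0.034 and 0.042 m or height (world z) of tote_2 between 0.062 and 0.07 m or height (world z) of tote_2 between 0.09 and 0.098 m) and (height (world z) of tote_3 between 0.006 and 0.014 m or height (world z) of tote_3 between 0.034 and 0.042 m or height (world z) of tote_3 between 0.062 and 0.07 m or height (world z) of tote_3 between 0.09 and 0.098 m) and (height (world z) of tote_4 between 0.006 and 0.014 m or height (world z) of tote_4 between 0.034 and 0.042 m or height (world z) of tote_4 between 0.062 and 0.07 m or height (world z) of tote_4 between 0.09 and 0.098 m) and distance between each of tote_2, tote_3, tote_4 and tote_1 above 0.022 m and distance between each of tote_3, tote_4 and tote_2 above 0.022 m and distance between tote_4 and tote_3 above 0.022 m), for 0.2 s.
2. all four guard posts are pulled up and locked by their buttons (value of joint each of button_a, button_b, button_c, button_d below 0.003 m and value of joint post_a between 0.074 and 0.086 m and value of joint post_b between 0.074 and 0.086 m and value of joint post_c between 0.074 and 0.086 m and value of joint post_d between 0.074 and 0.086 m), for 0.2 s.
At the end, for the whole second after the job is handed in: All totes present: at rest in one stack on the dock, upright (0.06 rad), within 14 mm of the seat's centre and 0.1 rad of its length, at levels 10, 38, 66, 94 mm (each within 4 mm), origins over 22 mm apart (not nested); all posts at 80 mm (within 6), buttons out (under 3 mm) (all of step 1 and all of step 2); the robot touches nothing.
It fails at once if a bystander (plate, red fixture or marker) pushed over 40 mm (distance of any of agar_plate, nest_fixture, marker_pen from where it was at the start of the episode above 0.04 m).
Of tote_1, tote_2, tote_3, tote_4 only 2 to 4 are there at a start; the rules pass over those that are not, and their reading is None.
At some moment in a run one of tote_1, tote_2, tote_3, tote_4 may be knocked a few centimetres aside while the robot is not near it.
It also fails if it takes over 210 s, if anything falls off the work surface, if the arm or the gripper's body presses on something with over 40 N, if the wrist force passes 120 N, or if a joint passes its speed limit or range.

## Robot

A 6-joint arm with a two-finger parallel gripper is mounted at the origin on a cart in front of the work surface, level with it; the furniture and walls round the work are solid. World frame = base frame: x ahead of the robot, y to its left, z up, the work surface at z = 0. Lengths are in m, angles in rad, forces in N, time in s.
With the tool pointing down it reaches from about 0.325 to 0.925 m from the base axis. Payload 3.1 kg.
Tool frame: the origin (TCP) lies midway between the tips of the shut fingers; the grasp point (between the pads) lies manip.grasp_offset behind it (manip.grasp_offset is the distance from the TCP to the grasp point, in m); z points along the fingers, y is the direction in which the jaws open and shut (so a half turn about z gives the same grasp; the last joint's range is limited). The gripper opens to 85 mm and grips with 20 to 120 N. Pads are 22 mm wide; open, the fingers measure 114 mm over their backs; the gripper's body (76 mm by 85 mm) begins 54 mm behind the grasp point. The pads swing forward as they close: fully open they stand 13 mm farther back than shut.
Start: joints at [1.201, 0.217, 1.613, -0, 1.311, -0.112], TCP at [0.159, 0.604, 0.231] pointing down, gripper open.
Joint ranges: [-2.75, 2.75], [-0.78, 2.1], [0.31, 2.55], [-1.13, 4.27], [0.13, 2.63], [-2.58, 2.58]. Speed limits (rad/s): [2.79, 2.79, 3.14, 3.14, 3.14, 3.14].

## Interface

Orientations are given as a unit quaternion [w, x, y, z].
In Python, from workcell import manip gives the robot as it stands.
- The arm moves only by the tool carry_out, never from a script. Its argument "commands" is text: rows parted by semicolons, each of 7 numbers parted by spaces: the shift along the tool's x, y, z in mm, then the turn, a rotation vector about the tool's x, y, z in rad, then the opening, from 0 (shut) to 1 (fully open). In form: dx dy dz ax ay az hand; .... A call has 1 to 20 rows; each row is the pose to reach, as a shift and turn from the pose measured when the call began, along the tool's axes at that moment; what a row does not reach only later rows make up. A row lasts 1/10 s, in which the tool goes at most 50 mm and 8.59 degrees, less where a joint would pass 70% of its speed; a pose out of reach is approached as far as the arm can. A call with a gripper value outside its range is refused whole. The fingers move at their own pace and stop on an object; "newtons" is the grip in N (left out, the last holds). Time passes only in rows, so rows that repeat a pose let the fingers close. It gives the time, the measured TCP pose, the force and the opening at its end, in the units of the state.
- manip.state(): the state, without advancing time (a new reading comes with each control period).
- manip.capture(name): name is "scene" or "top" or "wrist"; returns a dict with "pixels" (384x512x3 uint8, blue, green, red), "vertical_fov" (degrees; the focal length in pixels is half the picture's height over the tangent of half this angle, whatever the lens; pixels are square), "cx", "cy" (the principal point, pixels), "rvec" (rotation vector, rad) and "tvec" (3), from world to camera coordinates, as OpenCV has them; the wrist camera has in their place "T_tool_cam" (4x4, takes a point from camera to tool coordinates, whose origin is the TCP and whose axes are the flange's). Camera axes: x right, y down, z forward; pixel columns grow to the right and rows downward; lengths in m; the calibration is good to about 2 mm. A picture is of the moment at which its call begins: read the wrist's pose just before it. There is no depth.
- manip.finish_job(): hands the job in, once; it reports no verdict.
Trained networks look in a picture, given as the dict that the camera call returned (one of the last four; its "shot" number tells which), for a name from the list of things; names that differ only in an ending like _2 or _b are one class to them, and where a whole thing is asked for, a point or a joint stands for the part that bears it (a point fixed in the world has none). Each returns a list of dicts, best first, with "conf" (0 to 1); they miss things now and then, are a little off and sometimes report something else, mostly with a low value. They report only what shows in the picture. A call takes as long as a camera call. They do not tell look-alikes from the thing itself.
- manip.regions_of(picture, query): "pixels" (384x512 bool, what is visible of it).
- manip.pinpoint(picture, query): "location" ([x, y, z] in m, in world coordinates, good to about 4 mm: a listed point, or the origin of a listed thing).
The state is a dict: "time_s": time; "joint_positions": joint angles; "joint_vel": joint speeds; "joint_efforts": joint torques, N m; "position": TCP position; "orientation": TCP orientation; "ft_force": force on the tool from outside, world axes, zero at the start; "torque": the same for the moment, N m; "finger_gap": finger opening in m.
Only numpy, scipy, OpenCV 4.12 (cv2) and the standard library are available. Lean on these libraries where they do the work, as an engineer would, in place of code of your own. Each camera call takes 0.05 s, during which the arm holds its last target. There are 200 camera calls.

## Working session

There is one attempt and no reset: what is moved stays moved. The work goes in short steps, Python scripts to look and compute and a tool call to move; the robot and the scene stay as the last step left them, time stands still between calls to the robot, and variables do not carry over. Pictures are saved under pics/ and viewed, about 12 in all and at most 16, crops included, and the job is handed in when it is done.

Besides the shell and the picture viewer there is one more tool, called as name(argument=value, ...) on one line, values as JSON. carry_out: Moves the arm, as the interface text tells. Its arguments: {"type":"object","properties":{"commands":{"type":"string"},"newtons":{"type":"number"}},"required":["commands"]}

```bash
mkdir -p pics
cat > h.py <<'E'
import numpy as np, cv2
from workcell import manip
from scipy.spatial.transform import Rotation as R
def K(p):
    f=p["pixels"].shape[0]/2/np.tan(np.radians(p["vertical_fov"])/2)
    return np.array([[f,0,p["cx"]],[0,f,p["cy"]],[0,0,1.]])
def pose(s=None):
    s=s or manip.state(); q=s["orientation"]; T=np.eye(4)
    T[:3,:3]=R.from_quat([q[1],q[2],q[3],q[0]]).as_matrix(); T[:3,3]=s["position"]; return T
def w2c(p,T=None):
    if "rvec" in p:
        M=np.eye(4); M[:3,:3]=cv2.Rodrigues(np.array(p["rvec"],float))[0]; M[:3,3]=np.ravel(p["tvec"]); return M
    return np.linalg.inv(T@np.array(p["T_tool_cam"]))
def proj(p,X,T=None):
    M=w2c(p,T); c=np.atleast_2d(X)@M[:3,:3].T+M[:3,3]; u=c@K(p).T; return u[:,:2]/u[:,2:]
def unproj(p,uv,z,T=None):
    C=np.linalg.inv(w2c(p,T)); uv=np.atleast_2d(uv).astype(float)
    d=np.c_[uv,np.ones(len(uv))]@np.linalg.inv(K(p)).T@C[:3,:3].T; o=C[:3,3]
    return o+d*((z-o[2])/d[:,2:])
E
cat > a.py <<'E'
from h import *
s=manip.state(); print(s["position"],s["orientation"],s["finger_gap"],manip.grasp_offset)
for n in ("scene","top"):
    p=manip.capture(n); cv2.imwrite(f"pics/{n}1.png",cv2.resize(p["pixels"],(800,600),interpolation=cv2.INTER_CUBIC))
    print(n,p["vertical_fov"],np.linalg.inv(w2c(p))[:3,3].round(3))
    for q in ("tote_1","dock","dock_seat","post_a_grip","agar_plate","nest_fixture","marker_pen"):
        for d in manip.pinpoint(p,q): print(q,round(d["conf"],2),np.round(d["location"],3),proj(p,d["location"]).round()[0]*800/512)
E
python3 a.py
```

```text
[0.15902203 0.60359169 0.22997203] [-2.89714825e-04  1.28532946e-01  9.91704525e-01 -1.15451380e-03] 0.0854568687015891 0.0187
scene 48.878468428652745 [-0.342 -0.515  0.972]
tote_1 0.95 [ 0.431 -0.08   0.002] [420.3125 385.9375]
tote_1 0.9 [ 0.634 -0.275 -0.   ] [551.5625 359.375 ]
tote_1 0.87 [ 0.435 -0.281  0.   ] [515.625  426.5625]
tote_1 0.61 [ 0.6   -0.066  0.004] [454.6875 332.8125]
dock 0.8 [0.531 0.236 0.001] [321.875  304.6875]
dock_seat 0.78 [0.53  0.236 0.006] [321.875  301.5625]
dock_seat 0.24 [0.491 0.34  0.169] [265.625 237.5  ]
post_a_grip 0.44 [0.489 0.341 0.168] [264.0625 239.0625]
agar_plate 0.75 [0.769 0.088 0.003] [431.25 268.75]
nest_fixture 0.75 [ 0.437 -0.278  0.002] [514.0625 425.    ]
nest_fixture 0.73 [ 0.43  -0.081  0.001] [420.3125 385.9375]
nest_fixture 0.66 [ 0.747 -0.206 -0.001] [542.1875 317.1875]
marker_pen 0.57 [0.526 0.239 0.002] [320.3125 304.6875]
marker_pen 0.44 [0.352 0.136 0.003] [309.375 368.75 ]
top 44.27208717441507 [0.333 0.038 1.363]
tote_1 0.98 [ 0.436 -0.282  0.003] [567.1875 375.    ]
tote_1 0.81 [ 0.43  -0.076 -0.002] [456.25   379.6875]
tote_1 0.69 [ 0.603 -0.061 -0.   ] [443.75 287.5 ]
tote_1 0.64 [ 0.637 -0.277 -0.002] [557.8125 268.75  ]
dock 0.69 [ 0.529  0.236 -0.002] [285.9375 331.25  ]
dock_seat 0.95 [0.528 0.237 0.01 ] [284.375 331.25 ]
post_a_grip 0.73 [0.494 0.34  0.164] [207.8125 339.0625]
post_a_grip 0.32 [ 0.75  -0.206 -0.002] [517.1875 212.5   ]
post_a_grip 0.29 [ 0.436 -0.282  0.004] [567.1875 373.4375]
agar_plate 0.89 [ 0.773  0.092 -0.001] [360.9375 203.125 ]
nest_fixture 0.81 [ 0.752 -0.209 -0.003] [518.75   210.9375]
marker_pen 0.66 [0.346 0.142 0.002] [337.5    429.6875]
```

View pics/scene1.png

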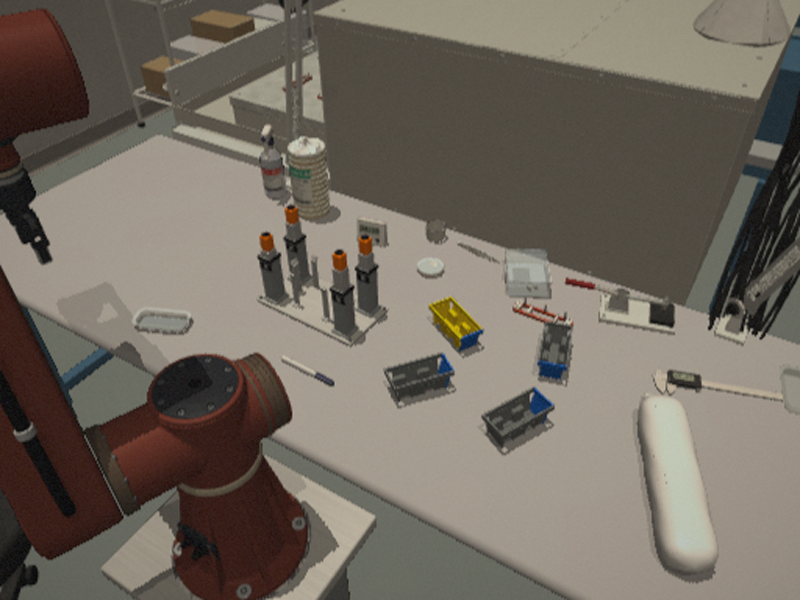

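View pics/top1.png

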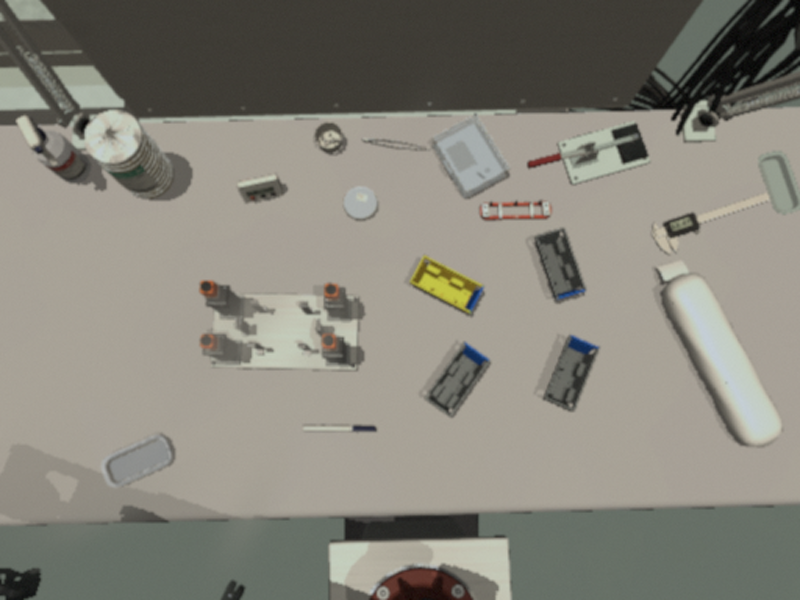

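Three grey totes in the top view: A (458,379), B (571,372) and C (558,264). The tote at (447,285) is the yellow look-alike, so it isn't meant. The dock's length runs along world y. Next I measure the totes and the knobs.

```bash
cat > m.py <<'E'
from h import *
def tote(p,mask,T=None,z=0.05):
    """rim rectangle -> centre, yaw to blue end, sizes"""
    c=max(cv2.findContours(mask.astype(np.uint8),0,2)[0],key=cv2.contourArea).reshape(-1,2)
    X=unproj(p,c,z,T)[:,:2]
    (cx,cy),wh,_=r=cv2.minAreaRect((X*1000).astype(np.float32))
    b=cv2.boxPoints(r); e=[b[1]-b[0],b[2]-b[1]]; e=max(e,key=np.linalg.norm)
    hsv=cv2.cvtColor(p["pixels"],cv2.COLOR_BGR2HSV)
    blue=mask&(hsv[...,0]>100)&(hsv[...,0]<130)&(hsv[...,1]>140)
    yel=(mask&(hsv[...,0]>20)&(hsv[...,0]<35)&(hsv[...,1]>120)).sum()/mask.sum()
    v,u=np.nonzero(blue); bl=unproj(p,[[u.mean(),v.mean()]],z,T)[0,:2]*1000 if len(u) else np.array([cx,cy])
    if (bl-[cx,cy])@e<0: e=-e
    return np.round([cx,cy],1),round(float(np.arctan2(e[1],e[0])),3),np.round(sorted(wh),1),round(yel,2),len(u)
def knobs(p,T=None,z=0.177,amin=15):
    hsv=cv2.cvtColor(p["pixels"],cv2.COLOR_BGR2HSV)
    m=((hsv[...,0]<14)&(hsv[...,1]>170)&(hsv[...,2]>110)).astype(np.uint8)
    n,l,st,c=cv2.connectedComponentsWithStats(m)
    for i in range(1,n):
        if st[i,4]>amin:
            print("orange",c[i].round(1),st[i,2:],unproj(p,c[i],z,T)[0].round(4))
E
python3 - <<'E'
from m import *
p=manip.capture("top")
for d in manip.regions_of(p,"tote_1"):
    print(round(d["conf"],2),*tote(p,d["pixels"]))
knobs(p)
d=manip.regions_of(p,"dock")[0]["pixels"].astype(np.uint8)
r=cv2.minAreaRect(np.argwhere(d)[:,::-1].astype(np.float32)); print(r, unproj(p,cv2.boxPoints(r),0.01).round(3))
p=manip.capture("scene"); knobs(p)
E
```

```text
0.93 [ 434.1 -276. ] -0.447 [ 61.6 125.9] 0.0 83
0.89 [599.9 -60.2] -2.071 [ 59.8 125.2] 0.84 41
0.74 [428.  -73.1] -0.649 [ 60.1 128.4] 0.0 76
0.73 [ 634.  -267.8] -2.865 [ 61.9 126.9] 0.0 29
((177.92630004882812, 208.55845642089844), (101.00682067871094, 54.93585968017578), 1.3803540468215942) [[0.465 0.396 0.01 ]
 [0.626 0.396 0.01 ]
 [0.611 0.101 0.01 ]
 [0.451 0.107 0.01 ]]
orange [185.4 136.6] [ 7 10 37] [0.5836 0.3468 0.177 ]
orange [169.6 153.9] [ 8 11 34] [0.4752 0.3255 0.177 ]
orange [232.8 156.3] [ 8 11 44] [0.5708 0.1406 0.177 ]
orange [216.3 166. ] [ 8 11 48] [0.5002 0.1557 0.177 ]
```

carry_out(commands="0 0 -100 0 0 0 1;0 0 -200 0 0 0.2 1;-40 -20 -200 0 0 0.3 1;-80 -45 -200 0 0 0.4 1;-120 -70 -200 0 0 0.5 1;-160 -90 -200 0 0 0.6 1;-200 -115 -200 0 0 0.7 1;-240 -140 -200 0 0 0.8 1;-280 -160 -200 0 0 0.9 1;-320 -185 -200 0 0 1.0 1;-360 -210 -200 0 0 1.1 1;-400 -230 -200 0 0 1.2 1;-451 -260 -200 0 0 1.313 1;-451 -260 -200 0 0 1.313 1;-451 -260 -200 0 0 1.313 1;-451 -260 -200 0 0 1.313 1;-451 -260 -200 0 0 1.313 1", newtons=30)

```text
time_s: 2.7
position: [0.528, 0.2394, 0.4316]
orientation: [-0.0, 0.706, 0.708, 0.0]
ft_force: [-0.2, 0.2, -0.9]
finger_gap: 0.0854
```

Run:
```python
from m import *
T=pose(); p=manip.capture("wrist"); print(T.round(4)); print(np.round(p["T_tool_cam"],3),p["vertical_fov"])
cv2.imwrite("pics/w1.png",p["pixels"]); 
knobs(p,T)
for q in ("post_a_grip","dock_seat","dock"):
  for d in manip.pinpoint(p,q): print(q,round(d["conf"],2),np.round(d["location"],4))
```

```text
[[-2.600e-03  1.000e+00  0.000e+00  5.280e-01]
 [ 1.000e+00  2.600e-03  8.000e-04  2.394e-01]
 [ 8.000e-04  0.000e+00 -1.000e+00  4.316e-01]
 [ 0.000e+00  0.000e+00  0.000e+00  1.000e+00]]
[[ 0.    -0.954 -0.3    0.076]
 [ 1.     0.     0.001  0.001]
 [-0.001 -0.3    0.954 -0.142]
 [ 0.     0.     0.     1.   ]] 68.1480154416965
orange [232.   82.5] [ 17  17 113] [0.4924 0.3376 0.177 ]
orange [297.6  85.3] [ 17  18 127] [0.5783 0.3344 0.177 ]
orange [225.  223.4] [ 6  5 17] [0.4764 0.1369 0.177 ]
orange [285.7 227.9] [16 19 94] [0.569  0.1296 0.177 ]
orange [225.8 231.7] [15 14 84] [0.4772 0.1229 0.177 ]
orange [346.2 308.3] [ 3 11 19] [ 0.6753 -0.0183  0.177 ]
orange [344.9 319.1] [ 3  7 16] [ 0.6753 -0.0405  0.177 ]
post_a_grip 0.95 [0.4888 0.3384 0.1671]
dock_seat 0.94 [0.5252 0.2372 0.0043]
dock 0.6 [ 0.5287  0.2385 -0.0043]
```

View pics/w1.png

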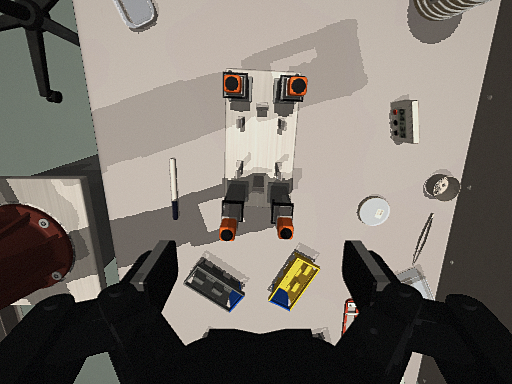

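Run:
```python
import cv2
i=cv2.imread("pics/w1.png")[60:250,205:315]; cv2.imwrite("pics/w1c.png",cv2.resize(i,None,fx=3.1,fy=3.1,interpolation=cv2.INTER_NEAREST))
```

```text
(no output)
```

View pics/w1c.png

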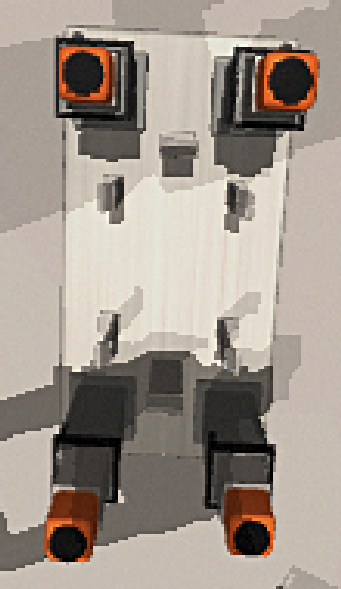

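The crop shows the four knob tops, at full-image pixels (231.8,83.2), (298.9,85.5), (226.9,234.8) and (285.6,233.5). All four posts are down.

```bash
cat > dock.py <<'E'
from h import *
# estimates in mm from four knob tops
def fit(X):
    X=X[:,:2]*1000; c=X.mean(0); d=(X[0]+X[1]-X[2]-X[3])/2; w=(X[1]+X[3]-X[0]-X[2])/2
    print("knobs",X.round(1).tolist()); print("centre",c.round(1),"L",np.linalg.norm(d).round(1),"W",np.linalg.norm(w).round(1),"yaw",np.arctan2(d[1],d[0]).round(4),"yaw from w",(np.arctan2(w[1],w[0])+np.pi/2).round(4))
E
python3 - <<'E'
from dock import *
T=np.array([[-2.600e-03,1,0,.528],[1,2.6e-3,8e-4,.2394],[8e-4,0,-1,.4316],[0,0,0,1]])
p=manip.capture("wrist"); T=pose()
fit(unproj(p,[[231.8,83.2],[298.9,85.5],[226.9,234.8],[285.6,233.5]],.177,T))
print(unproj(p,[[226,69.7],[300.8,72.3]],.01,T).round(4))
t=manip.capture("top"); print(proj(t,[.53,.236,.01]))
hsv=cv2.cvtColor(t["pixels"],cv2.COLOR_BGR2HSV); print(hsv[218,133],hsv[182,133])
E
```

```text
knobs [[492.6, 336.2], [580.6, 333.5], [479.2, 117.1], [569.5, 119.5]]
centre [530.5 226.6] L 216.9 W 89.2 yaw 1.5141 yaw from w 1.5694
[[0.4674 0.3685 0.01  ]
 [0.605  0.3644 0.01  ]]
[[182.77001603 210.89665568]]
[11 47 86] [17 38 47]
```

Run:
```python
from dock import *
from scipy.optimize import least_squares
T=pose(); P={"w":manip.capture("wrist"),"t":manip.capture("top"),"s":manip.capture("scene")}
S=512/800
ob={"w":[[231.8,83.2],[298.9,85.5],[226.9,234.8],[285.6,233.5]],
 "t":np.array([[209,341],[208,287],[330,341],[333,289]])*S,
 "s":[[169.6,153.9],[185.4,136.6],[216.3,166.0],[232.8,156.3]]}
pc_w=[[226,69.7],[300.8,72.3]]
pc_t=np.array([[212,367],[358,370],[358,294]])*S  # plate: robot-side +y, robot-side -y, far -y
def pts(v,k,dz):
    c,s=np.cos(v[2]),np.sin(v[2]); A=np.array([[c,-s],[s,c]])
    xy=np.array(k)@A.T+v[:2]; return np.c_[xy,np.broadcast_to(dz,len(k))]
kn=[[.1,.042],[.1,-.042],[-.1,.042],[-.1,-.042]]
def f(v):
    r=[]
    for n,o in ob.items():
        z=v[3:7]-(.014 if n=="s" else 0)
        r.append((proj(P[n],pts(v,kn,z),T)-o)*(.7 if n!="w" else 1))
    r.append(proj(P["w"],pts(v,[[.135,.07],[.135,-.07]],.01),T)-pc_w)
    r.append((proj(P["t"],pts(v,[[.135,.07],[-.135,.07],[-.135,-.07]],.01))-pc_t)*.7)
    return np.concatenate(r).ravel()
s=least_squares(f,[.53,.235,1.54,.18,.18,.18,.18],loss="soft_l1"); print(s.x.round(4)); print(s.fun.reshape(-1,2).round(1).tolist())
print("knobs",pts(s.x,kn,s.x[3:]).round(4).tolist())
for n in "ts":
  for d in manip.pinpoint(P[n],"post_a_grip")+manip.pinpoint(P[n],"dock_seat"): print(n,d["conf"],np.round(d["location"],3))
```

```text
[0.5297 0.2337 1.5236 0.1771 0.2034 0.2132 0.2011]
[[-0.3, 0.4], [-0.8, 0.4], [-0.6, -0.5], [-0.1, -0.4], [0.0, -0.7], [0.2, -0.8], [0.2, -0.7], [0.1, -0.2], [1.1, 0.0], [1.2, -0.6], [1.1, -0.6], [1.0, -0.8], [-0.9, -2.1], [0.5, -0.6], [-0.2, -0.6], [0.2, -0.4], [1.3, 0.1]]
knobs [[0.4925, 0.3355, 0.1771], [0.5764, 0.3316, 0.2034], [0.483, 0.1358, 0.2132], [0.5669, 0.1318, 0.2011]]
t 0.52 [0.491 0.34  0.165]
t 0.9 [0.529 0.236 0.011]
s 0.63 [0.489 0.339 0.166]
s 0.97 [0.529 0.235 0.007]
```

carry_out(commands="-45 -14 0 0 0 -0.14 1;-90 -28 0 0 0 -0.28 1;-135 -42 0 0 0 -0.42 1;-180 -56 20 0 0 -0.56 1;-220 -70 60 0 0 -0.7 1;-255 -80 100 0 0 -0.84 1;-290 -90 140 0 0 -0.95 1;-314 -98 180 0 0 -0.95 1;-314 -98 220 0 0 -0.95 1;-314 -98 230 0 0 -0.95 1;-314 -98 230 0 0 -0.95 1;-314 -98 230 0 0 -0.95 1")

```text
time_s: 4.55
position: [0.4316, -0.0762, 0.202]
orientation: [0.0, 0.306, 0.952, 0.0]
ft_force: [0.5, -0.0, -0.2]
finger_gap: 0.0856
```

```bash
cat > look.py <<'E'
from m import *
import sys
T=pose(); p=manip.capture("wrist"); psi=np.arctan2(T[1,1],T[0,1])
print("TCP",T[:3,3].round(4),"psi",psi.round(4),"tilt",T[:2,2].round(4),"J6",round(manip.state()["joint_positions"][5],2))
cv2.imwrite(f"pics/{sys.argv[1]}.png",p["pixels"])
for d in manip.regions_of(p,"tote_1"): 
    m=d["pixels"]; m=cv2.morphologyEx(m.astype(np.uint8),2,np.ones((3,3),np.uint8)).astype(bool)
    v,u=np.nonzero(m)
    c,y,wh,ye,nb=tote(p,m,T); D=T[:2,:2].T@(c-T[:2,3]*1000)
    print(round(d["conf"],2),"c",c,"yaw",y,wh,"yel",ye,nb,"box",u.min(),v.min(),u.max(),v.max(),"| dx,dy",D.round(1),"az to yaw+90",np.round((psi-y-np.pi/2+np.pi)%(2*np.pi)-np.pi,3))
E
python3 look.py w2
```

```text
TCP [ 0.4316 -0.0762  0.202 ] psi 0.9497 tilt [ 0.0007 -0.0002] J6 -1.29
0.85 c [578.4 -86.7] yaw -0.513 [66.4 75.8] yel 0.8 221 box 296 242 402 304 | dx,dy [-125.5   76.9] az to yaw+90 -0.108
0.8 c [428.6 -76.6] yaw -0.649 [ 57.2 124.4] yel 0.0 895 box 231 112 288 226 | dx,dy [ 2.2 -2. ] az to yaw+90 0.028
0.68 c [ 415.2 -261.4] yaw -0.422 [74.7 78.7] yel 0.0 0 box 84 218 150 286 | dx,dy [ -94.4 -160.1] az to yaw+90 -0.199
0.63 c [ 564.  -248.6] yaw -1.333 [15.5 32.9] yel 0.0 69 box 200 321 222 337 | dx,dy [-208.   -63.1] az to yaw+90 0.712
```

View pics/w2.png

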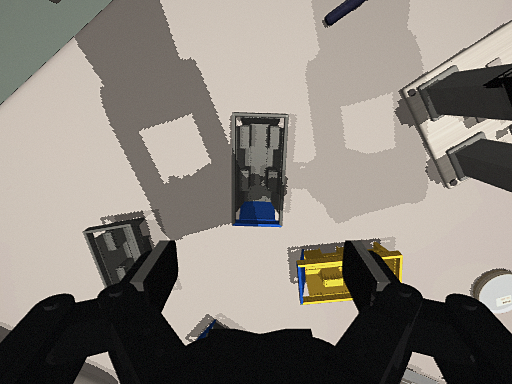

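Tote A is the grey one at (260,170) with its blue end at image bottom, and its size reads 57.2×124.4 mm, as it should be.

carry_out(commands="2 -2 50 0 0 0.028 1;2 -2 100 0 0 0.028 1;2 -2 140 0 0 0.028 1;2 -2 165 0 0 0.028 1;2 -2 180 0 0 0.028 1;2 -2 180 0 0 0.028 1;2 -2 180 0 0 0.028 0.3;2 -2 180 0 0 0.028 0.3;2 -2 180 0 0 0.028 0.3;2 -2 180 0 0 0.028 0.3;2 -2 180 0 0 0.028 0.3;2 -2 180 0 0 0.028 0.3;2 -2 165 0 0 0.028 0.3;2 -2 140 0 0 0.028 0.3;2 -2 100 0 0 0.028 0.3;2 -2 50 0 0 0.028 0.3;2 -2 0 0 0 0.028 0.3;2 -2 -50 0 0 0.028 0.3;2 -2 -60 0 0 0.028 0.3", newtons=30)

```text
time_s: 6.55
position: [0.4335, -0.078, 0.2716]
orientation: [0.009, 0.318, 0.948, -0.0]
ft_force: [0.2, -0.0, -0.5]
finger_gap: 0.0565
```

```bash
python3 look.py w3
```

```text
TCP [ 0.4335 -0.078   0.2716] psi 0.9225 tilt [ 0.0177 -0.0062] J6 -1.26
0.98 c [ 531.  -149.8] yaw -0.652 [178.2 332. ] yel 0.0 2870 box 191 123 328 333 | dx,dy [-121.1    1.7] az to yaw+90 0.004
0.75 c [ 435.7 -275. ] yaw -0.445 [ 68.6 125.3] yel 0.0 204 box 114 199 174 281 | dx,dy [-120.7 -155.7] az to yaw+90 -0.203
0.71 c [606.3 -43.2] yaw 1.062 [71.1 81.3] yel 0.9 0 box 322 215 380 259 | dx,dy [-116.7  132.1] az to yaw+90 -1.71
0.67 c [ 584.2 -307.3] yaw 2.432 [ 9.5 23.8] yel 0.0 32 box 198 313 224 328 | dx,dy [-258.6  -91.8] az to yaw+90 -3.08
0.43 c [524.2 141.6] yaw -0.374 [156.7 208.4] yel 0.0 34 box 376 0 511 176 | dx,dy [ 60.3 229.8] az to yaw+90 -0.274
```

View pics/w3.png

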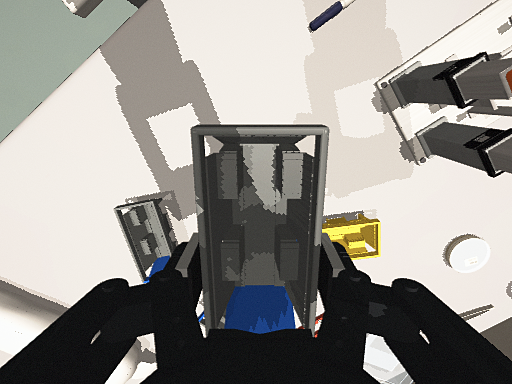

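Tote A is held level between the fingers, with its plain rim edge at about (260,126). Next I check the in-hand offset and plan the carry.

```bash
cat > go.py <<'E'
from h import *
import sys
# args x y z(mm) psi -> row from present pose for tool pointing straight down
def row(x,y,z,psi):
    T=pose(); c,s=np.cos(psi),np.sin(psi)
    G=np.array([[-s,c,0],[c,s,0],[0,0,-1.]])
    d=T[:3,:3].T@(np.array([x,y,z])-T[:3,3]*1000); r=R.from_matrix(T[:3,:3].T@G).as_rotvec()
    return d.round(1),r.round(4)
if __name__=="__main__":
    s=manip.state(); print("TCP",(np.array(s["position"])*1000).round(1),"J",np.round(s["joint_positions"],2),"F",np.round(s["ft_force"],1),"gap",round(s["finger_gap"],4))
    for i in range(1,len(sys.argv),4): print(sys.argv[i:i+4],*row(*map(float,sys.argv[i:i+4])))
E
python3 - <<'E'
from h import *
p=manip.capture("wrist"); T=pose()
for x in (58,60,62,64): print(x,proj(p,(T@[x/1000,0,-.028,1])[:3],T).round(1))
E
python3 go.py 529.7 233.7 271 -0.047
```

```text
58 [[259.9 146.3]]
60 [[259.9 141.2]]
62 [[259.9 136.2]]
64 [[259.9 131. ]]
TCP [429.8 -76.8 263.9] J [-0.34 -0.24  2.    0.    1.37 -1.26] F [-1.1  0.  -2.9] gap 0.0562
['529.7', '233.7', '271', '-0.047'] [107.8 307.8  -7.1] [0.0042 0.0041 0.9694]
```

carry_out(commands="15 42 -8 0 0 0.13 0.3;30 84 -15 0 0 0.26 0.3;45 126 -15 0 0 0.39 0.3;60 168 -15 0 0 0.52 0.3;75 210 -15 0 0 0.65 0.3;90 252 -12 0 0 0.78 0.3;100 285 -10 0 0 0.9 0.3;106 303 -10 0.004 0.004 0.969 0.3;106 305 -10 0.004 0.004 0.969 0.3;106 305 -10 0.004 0.004 0.969 0.3;106 305 -10 0.004 0.004 0.969 0.3;106 305 -10 0.004 0.004 0.969 0.3;106 305 -10 0.004 0.004 0.969 0.3;106 305 -10 0.004 0.004 0.969 0.3")

```text
time_s: 8.1
position: [0.5295, 0.2297, 0.2741]
orientation: [0.0, 0.724, 0.69, 0.0]
ft_force: [-0.5, -0.6, -0.9]
finger_gap: 0.0562
```

```bash
python3 go.py 529.7 229.7 150 -0.047 529.7 229.7 32 -0.047
python3 - <<'E'
from h import *
p=manip.capture("wrist"); T=pose(); cv2.imwrite("pics/w4.png",p["pixels"])
for x in (62,66): print(x,proj(p,(T@[x/1000,0,-.028,1])[:3],T).round(1), proj(p,(T@[x/1000,.0285,-.028,1])[:3],T).round(1),proj(p,(T@[x/1000,-.0285,-.028,1])[:3],T).round(1))
E
```

```text
TCP [529.5 229.7 274.1] J [ 0.29  0.08  1.68 -0.    1.37  0.34] F [-0.5 -0.6 -0.9] gap 0.0562
['529.7', '229.7', '150', '-0.047'] [-0.000e+00  1.000e-01  1.241e+02] [ 0.0006 -0.0001 -0.0005]
['529.7', '229.7', '32', '-0.047'] [-0.000e+00  1.000e-01  2.421e+02] [ 0.0006 -0.0001 -0.0005]
62 [[258.1 136.8]] [[329.9 136.8]] [[186.3 136.8]]
66 [[258.1 126.5]] [[330.7 126.5]] [[185.5 126.5]]
```

View pics/w4.png

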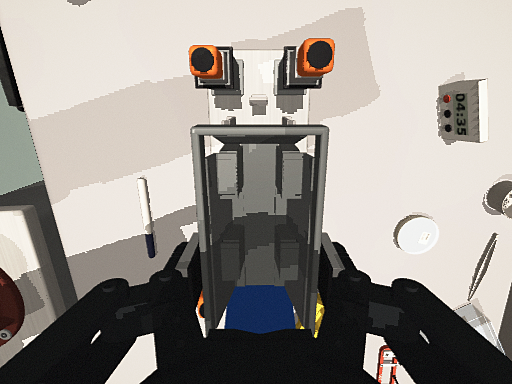

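Held tote: its rim runs from (191,128) to (329,128), so it sits about 4.5 mm towards tool +x. The two knob tops are at (203,61) and (319,55), which I use to check the dock fit.

Run:
```python
from h import *
p=manip.capture("wrist"); T=pose()
print(unproj(p,[[203,61]],.177,T).round(4),unproj(p,[[319,55]],.2034,T).round(4), unproj(p,[[207,50],[313,52]],.01,T).round(4),
 "exp knobs .4925 .3355 / .5764 .3316")
c,s=np.cos(1.5236),np.sin(1.5236)
print("exp plate", [np.round([.5297+c*.135-s*y,.2337+s*.135+c*y],4) for y in(.07,-.07)])
```

```text
[[0.4915 0.3368 0.177 ]] [[0.5757 0.3334 0.2034]] [[0.4687 0.3713 0.01  ]
 [0.6062 0.3626 0.01  ]] exp knobs .4925 .3355 / .5764 .3316
exp plate [array([0.4661, 0.3719]), array([0.606 , 0.3652])]
```

carry_out(commands="0 0 40 0 0 0 0.3;0 0 80 0 0 0 0.3;0 0 110 0 0 0 0.3;0 0 130 0 0 0 0.3;0 0 145 0 0 0 0.3;0 0 160 0 0 0 0.3;0 0 175 0 0 0 0.3;0 0 190 0 0 0 0.3;0 0 200 0 0 0 0.3;0 0 210 0 0 0 0.3;0 0 218 0 0 0 0.3;0 0 218 0 0 0 0.3")

```text
time_s: 9.4
position: [0.5287, 0.2298, 0.0548]
orientation: [-0.0, 0.724, 0.69, -0.001]
ft_force: [0.7, -0.2, -0.9]
finger_gap: 0.0562
```

```bash
python3 go.py 529.7 229.7 38 -0.047
```

```text
TCP [528.7 229.8  54.8] J [ 0.29  0.33  1.84 -0.    0.97  0.34] F [ 0.7 -0.2 -0.9] gap 0.0562
['529.7', '229.7', '38', '-0.047'] [-0.   1.  16.8] [-0.0016  0.0006 -0.0001]
```

No contact force so far, and the tote's bottom is about 17 mm above the plate.

carry_out(commands="0 1 5 0 0 0 0.3;0 1 10 0 0 0 0.3;0 1 15 0 0 0 0.3;0 1 18 0 0 0 0.3;0 1 20 0 0 0 0.3;0 1 20 0 0 0 0.3")

```text
time_s: 10.0
position: [0.5296, 0.2299, 0.0359]
orientation: [-0.001, 0.724, 0.69, -0.001]
ft_force: [-3.0, 0.3, 5.1]
finger_gap: 0.0562
```

```bash
python3 go.py 529.7 229.7 38 -0.047
```

```text
TCP [529.6 229.9  35.9] J [0.29 0.36 1.84 0.   0.94 0.33] F [-3.   0.3  5.1] gap 0.0562
['529.7', '229.7', '38', '-0.047'] [-0.2  0.1 -2.1] [-0.0025  0.0008 -0.0001]
```

carry_out(commands="0 0 0 0 0 0 1;0 0 0 0 0 0 1;0 0 0 0 0 0 1;0 0 0 0 0 0 1;0 0 -20 0 0 0 1;0 0 -60 0 0 0 1;0 0 -110 0 0 0 1;0 0 -160 0 0 0 1;0 0 -210 0 0 0 1;0 0 -250 0 0 0 1;0 0 -290 0 0 0 1;0 0 -290 0 0 0 1;0 0 -290 0 0 0 1")

```text
time_s: 11.3
position: [0.531, 0.2302, 0.3275]
orientation: [0.0, 0.724, 0.69, 0.0]
ft_force: [-0.4, 0.0, -1.0]
finger_gap: 0.0854
```

```bash
python3 go.py 434 -278 200 -2.018; python3 look.py w5
python3 - <<'E'
from h import *
p=manip.capture("wrist"); T=pose(); print([(d["conf"],np.round(d["location"],3)) for d in manip.pinpoint(p,"tote_1")])
E
```

```text
TCP [531.  230.2 327.5] J [0.29 0.06 1.61 0.   1.47 0.33] F [-0.4  0.  -1. ] gap 0.0854
['434', '-278', '200', '-2.018'] [-512.3  -73.   127.3] [ 1.0000e-04 -7.0000e-04  1.9709e+00]
TCP [0.531  0.2302 0.3275] psi -0.0471 tilt [0.0006 0.0002] J6 0.33
0.91 c [530.  231.6] yaw -1.621 [ 60.9 128.7] yel 0.0 454 box 237 108 279 194 | dx,dy [ 1.3 -1.1] az to yaw+90 0.003
0.64 c [601.8 -49.9] yaw -2.065 [ 72.7 126.8] yel 0.75 156 box 278 274 337 331 | dx,dy [-276.5   83.9] az to yaw+90 0.447
[(0.9, array([ 0.602, -0.068, -0.002])), (0.8, array([0.527, 0.23 , 0.01 ]))]
```

View pics/w5.png

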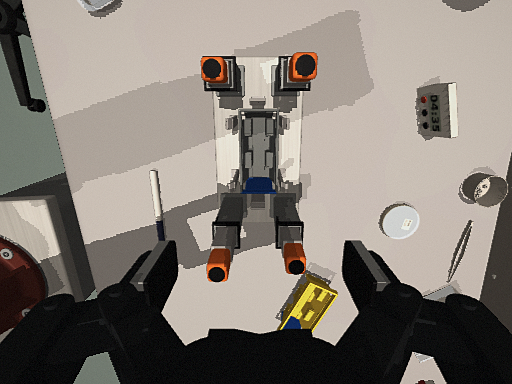

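Tote A sits square in the dock with its yaw matching the dock's, blue end at (260,185), towards -y. Now tote B.

carry_out(commands="-42 -6 0 0 0 0.14 1;-84 -12 0 0 0 0.28 1;-126 -18 0 0 0 0.42 1;-168 -24 0 0 0 0.56 1;-210 -30 10 0 0 0.7 1;-252 -36 20 0 0 0.84 1;-294 -42 40 0 0 0.98 1;-336 -48 60 0 0 1.12 1;-378 -54 80 0 0 1.26 1;-420 -60 90 0 0 1.4 1;-460 -66 100 0 0 1.54 1;-490 -70 110 0 0 1.68 1;-512 -73 120 0 0 1.82 1;-512 -73 127 0 0 1.97 1;-512 -73 127 0 0 1.97 1;-512 -73 127 0 0 1.97 1;-512 -73 127 0 0 1.97 1;-512 -73 127 0 0 1.97 1")

```text
time_s: 13.3
position: [0.4317, -0.2781, 0.1983]
orientation: [0.002, 0.975, -0.22, -0.003]
ft_force: [0.7, 0.2, 0.9]
finger_gap: 0.0853
```

```bash
python3 look.py w6
```

```text
TCP [ 0.4317 -0.2781  0.1983] psi -2.0149 tilt [-0.0063 -0.0024] J6 1.31
0.91 c [ 436.2 -280.9] yaw -0.454 [ 58. 124.] yel 0.0 487 box 231 111 288 226 | dx,dy [5.2 0.6] az to yaw+90 -3.132
0.81 c [ 581.  -103.5] yaw -2.081 [56.7 76.5] yel 0.67 1033 box 0 87 73 148 | dx,dy [  59.8 -221.8] az to yaw+90 -1.505
0.76 c [ 588.  -274.9] yaw -2.013 [43.4 79.1] yel 0.0 408 box 134 0 224 54 | dx,dy [139.7 -70.1] az to yaw+90 -1.573
```

View pics/w6.png

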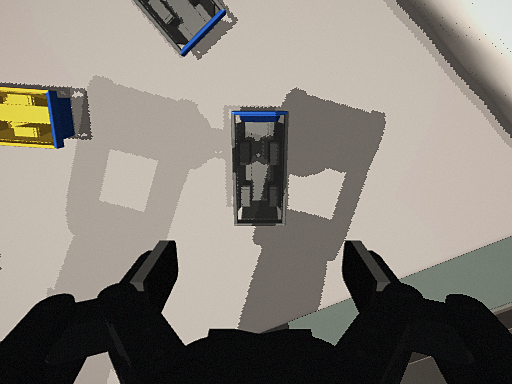

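Tote B is the grey one at (260,168), blue end up in the image, size 58×124.

```bash
python3 go.py 436.2 -280.9 21 -2.025 436.2 -280.9 280 -2.025
```

```text
TCP [ 431.7 -278.3  198.4] J [-0.71  0.01  1.9  -0.01  1.23  1.31] F [-0.5  0.6 -0.1] gap 0.0856
['436.2', '-280.9', '21', '-2.025'] [  6.   -0.4 177.4] [0.005  0.0045 0.0094]
['436.2', '-280.9', '280', '-2.025'] [  4.8   0.8 -81.6] [0.005  0.0045 0.0094]
```

carry_out(commands="6 0 50 0.005 0.005 0.01 1;6 0 100 0.005 0.005 0.01 1;6 0 140 0.005 0.005 0.01 1;6 0 165 0.005 0.005 0.01 1;6 0 177 0.005 0.005 0.01 1;6 0 177 0.005 0.005 0.01 1;6 0 177 0.005 0.005 0.01 1;6 0 177 0.005 0.005 0.01 1;6 0 177 0.005 0.005 0.01 1;6 0 177 0.005 0.005 0.01 0.3;6 0 177 0.005 0.005 0.01 0.3;6 0 177 0.005 0.005 0.01 0.3;6 0 177 0.005 0.005 0.01 0.3;6 0 177 0.005 0.005 0.01 0.3;6 0 177 0.005 0.005 0.01 0.3")

```text
time_s: 14.9
position: [0.4364, -0.2817, 0.0222]
orientation: [0.0, 0.974, -0.225, 0.001]
ft_force: [-2.1, 0.4, 5.3]
finger_gap: 0.0565
```

```bash
python3 go.py 436.2 -280.9 290 -2.025
```

```text
TCP [ 436.4 -281.7   22.2] J [-0.71  0.28  1.99  0.    0.87  1.32] F [-2.1  0.4  5.3] gap 0.0565
['436.2', '-280.9', '290', '-2.025'] [-2.000e-01 -5.000e-01 -2.678e+02] [ 0.0003 -0.0013 -0.0006]
```

carry_out(commands="0 0 -20 0 0 0 0.3;0 0 -60 0 0 0 0.3;0 0 -105 0 0 0 0.3;0 0 -150 0 0 0 0.3;0 0 -195 0 0 0 0.3;0 0 -235 0 0 0 0.3;0 0 -268 0 0 0 0.3;0 0 -268 0 0 0 0.3;0 0 -268 0 0 0 0.3;0 0 -268 0 0 0 0.3")

```text
time_s: 15.9
position: [0.435, -0.2804, 0.2872]
orientation: [-0.001, 0.974, -0.225, -0.002]
ft_force: [-1.2, -0.5, -2.3]
finger_gap: 0.0564
```

```bash
cat > hand.py <<'E'
from h import *
# rim of held tote in tool mm, from its mask: half-width rows and far edge
p=manip.capture("wrist"); T=pose()
d=manip.regions_of(p,"tote_1"); m=max((x["pixels"] for x in d),key=lambda m:m.sum())
v,u=np.nonzero(m); t=v.min(); w=np.array([[u[v==k].min(),u[v==k].max()] for k in range(t+3,t+9)]).mean(0)
W=w[1]-w[0]+1; K0=K(p); zc=K0[0,0]*57/W; k=t-1
rc=np.array([(w.mean()-K0[0,2])*zc/K0[0,0],(t+.5-K0[1,2])*zc/K0[1,1],zc])/1000
print("top row",t,"W",W.round(1),"far rim edge in tool mm",((np.array(p["T_tool_cam"])@[*rc,1])[:3]*1000).round(1),"(tote A: t~126 -> ~66)")
E
python3 hand.py; python3 go.py 530 232.7 290 -0.047
```

```text
top row 138 W 140.0 far rim edge in tool mm [ 62.3  -0.2 -25.3] (tote A: t~126 -> ~66)
TCP [ 435.  -280.5  287.1] J [-0.71 -0.05  1.8   0.    1.4   1.32] F [-0.4 -0.2 -1.7] gap 0.0564
['530', '232.7', '290', '-0.047'] [-140.1 -502.7   -1.8] [-4.6000e-03  1.5000e-03 -1.9786e+00]
```

carry_out(commands="-11 -40 -2 0 0 -0.15 0.3;-22 -80 -2 0 0 -0.3 0.3;-33 -120 -2 0 0 -0.45 0.3;-44 -160 -2 0 0 -0.6 0.3;-55 -200 -2 0 0 -0.75 0.3;-67 -240 -2 0 0 -0.9 0.3;-78 -280 -2 0 0 -1.05 0.3;-89 -320 -2 0 0 -1.2 0.3;-100 -360 -2 0 0 -1.35 0.3;-112 -400 -2 0 0 -1.5 0.3;-123 -440 -2 0 0 -1.65 0.3;-132 -475 -2 0 0 -1.8 0.3;-140 -503 -2 0 0 -1.9 0.3;-140 -503 -2 -0.005 0.001 -1.979 0.3;-140 -503 -2 -0.005 0.001 -1.979 0.3;-140 -503 -2 -0.005 0.001 -1.979 0.3;-140 -503 -2 -0.005 0.001 -1.979 0.3;-140 -503 -2 -0.005 0.001 -1.979 0.3")

```text
time_s: 17.8
position: [0.5301, 0.2322, 0.2899]
orientation: [0.0, 0.724, 0.69, -0.0]
ft_force: [-0.1, -0.3, -1.1]
finger_gap: 0.0562
```

```bash
python3 go.py 530 232.7 80 -0.047; python3 hand.py
```

```text
TCP [530.1 232.2 289.9] J [ 0.29  0.08  1.66 -0.    1.4   0.34] F [-0.1 -0.3 -1.1] gap 0.0562
['530', '232.7', '80', '-0.047'] [  0.7  -0.  209.9] [-0.0006  0.0006 -0.0015]
top row 138 W 137.8 far rim edge in tool mm [ 60.7   0.  -23.5] (tote A: t~126 -> ~66)
```

carry_out(commands="1 0 40 0 0 0 0.3;1 0 80 0 0 0 0.3;1 0 120 0 0 0 0.3;1 0 145 0 0 0 0.3;1 0 165 0 0 0 0.3;1 0 180 0 0 0 0.3;1 0 190 0 0 0 0.3;1 0 198 0 0 0 0.3;1 0 205 0 0 0 0.3;1 0 211 0 0 0 0.3;1 0 217 0 0 0 0.3;1 0 221 0 0 0 0.3;1 0 221 0 0 0 0.3")

```text
time_s: 19.2
position: [0.5312, 0.2337, 0.0701]
orientation: [0.001, 0.724, 0.69, 0.001]
ft_force: [-0.1, 1.2, 1.3]
finger_gap: 0.0564
```

```bash
python3 go.py 530 232.7 60 -0.047
```

```text
TCP [531.2 233.7  70.1] J [ 0.29  0.31  1.83 -0.    1.    0.34] F [-0.1  1.2  1.3] gap 0.0564
['530', '232.7', '60', '-0.047'] [-1.  -1.2 10.1] [ 0.0018 -0.0003 -0.0008]
```

carry_out(commands="-0.5 -0.5 3 0 0 0 0.3;-0.5 -0.5 6 0 0 0 0.3;-0.5 -0.5 9 0 0 0 0.3;-0.5 -0.5 11 0 0 0 0.3;-0.5 -0.5 11 0 0 0 0.3")

```text
time_s: 19.7
position: [0.5319, 0.2341, 0.0633]
orientation: [0.0, 0.724, 0.69, 0.002]
ft_force: [-8.0, -0.3, 21.4]
finger_gap: 0.0566
```

```bash
python3 go.py 530 232.7 60 -0.047
```

```text
TCP [531.9 234.1  63.3] J [0.29 0.32 1.83 0.   0.99 0.34] F [-8.  -0.3 21.4] gap 0.0566
['530', '232.7', '60', '-0.047'] [-1.4 -1.8  3.3] [ 0.0028 -0.0015 -0.0004]
```

carry_out(commands="0 0 -1 0 0 0 0.3;0 0 -1 0 0 0 1;0 0 -1 0 0 0 1;0 0 -1 0 0 0 1;0 0 -1 0 0 0 1;0 0 -20 0 0 0 1;0 0 -60 0 0 0 1;0 0 -110 0 0 0 1;0 0 -160 0 0 0 1;0 0 -210 0 0 0 1;0 0 -250 0 0 0 1;0 0 -265 0 0 0 1;0 0 -265 0 0 0 1;0 0 -265 0 0 0 1")

```text
time_s: 21.1
position: [0.5303, 0.2334, 0.326]
orientation: [-0.0, 0.724, 0.69, 0.0]
ft_force: [0.0, -1.0, -0.5]
finger_gap: 0.0852
```

```bash
python3 look.py w7;  python3 go.py 634 -268 200 -1.294
python3 - <<'E'
import cv2
i=cv2.imread("pics/w7.png")[30:300,170:350]; cv2.imwrite("pics/w7c.png",cv2.resize(i,None,fx=2.2,fy=2.2,interpolation=cv2.INTER_CUBIC))
E
```

```text
TCP [0.5303 0.2334 0.326 ] psi -0.0474 tilt [-0.0002  0.0004] J6 0.34
0.88 c [604. -47.] yaw -2.088 [ 70.2 119.2] yel 0.8 118 box 281 276 337 331 | dx,dy [-276.6   86.9] az to yaw+90 0.47
0.57 c [532.5 222.3] yaw 1.524 [ 64.9 139.5] yel 0.0 389 box 239 113 282 205 | dx,dy [-11.    2.7] az to yaw+90 3.141
0.46 c [579.5  63.5] yaw -1.515 [39.9 91. ] yel 0.0 22 box 281 230 306 277 | dx,dy [-167.4   57.2] az to yaw+90 -0.103
0.41 c [559.6 281.2] yaw 1.542 [2.9 5.6] yel 0.0 0 box 277 118 279 122 | dx,dy [49.2 27. ] az to yaw+90 3.123
TCP [529.6 233.2 324.5] J [0.29 0.06 1.62 0.   1.47 0.34] F [-0.8  0.5 -0.6] gap 0.0855
['634', '-268', '200', '-1.294'] [-495.6  128.4  124.3] [-0.0023  0.0024  1.2466]
```

View pics/w7c.png

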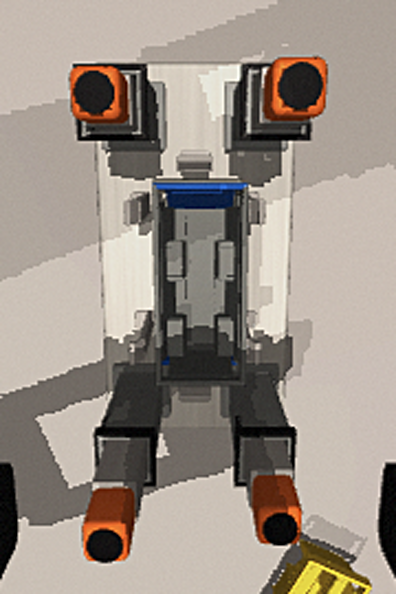

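Tote B stands square on A, blue end at (200,190) in the crop, over A's plain end. Taking its rim at z = 0.088 gives about 59×127 mm, so it's on the ledges. Now tote C.

carry_out(commands="-42 0 0 0 0 0.1 1;-84 0 0 0 0 0.2 1;-126 10 0 0 0 0.3 1;-168 20 0 0 0 0.4 1;-210 32 10 0 0 0.5 1;-252 45 25 0 0 0.6 1;-294 58 40 0 0 0.7 1;-336 72 60 0 0 0.8 1;-378 88 80 0 0 0.9 1;-420 104 100 0 0 1.0 1;-460 118 115 0 0 1.1 1;-490 128 124 0 0 1.2 1;-496 128 124 0 0 1.247 1;-496 128 124 0 0 1.247 1;-496 128 124 0 0 1.247 1;-496 128 124 0 0 1.247 1;-496 128 124 0 0 1.247 1;-496 128 124 0 0 1.247 1")

```text
time_s: 23.0
position: [0.6338, -0.2675, 0.2008]
orientation: [0.0, 0.99, 0.138, -0.001]
ft_force: [-1.1, 0.3, 1.0]
finger_gap: 0.0852
```

```bash
python3 look.py w8
```

```text
TCP [ 0.6338 -0.2675  0.2008] psi -1.293 tilt [-0.0026 -0.0007] J6 0.79
0.75 c [608.6 -69.8] yaw -2.083 [ 71.7 125.2] yel 0.9 247 box 0 88 131 207 | dx,dy [  30.  -197.1] az to yaw+90 -0.781
0.64 c [ 636.8 -273.8] yaw -2.877 [ 58.4 123.9] yel 0.0 897 box 238 115 295 228 | dx,dy [1.2 6.8] az to yaw+90 0.013
```

View pics/w8.png

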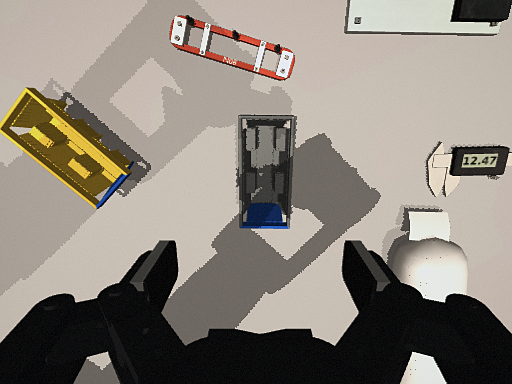

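Tote C is the grey one at (266,170), blue end down in the image, size 58×124. The red fixture at (232,48) is clear of the fingers.

```bash
python3 go.py 636.8 -273.8 21 -1.306
```

```text
TCP [ 633.8 -267.9  200.8] J [-0.5   0.37  1.48 -0.    1.29  0.79] F [-0.4 -0.3 -0.1] gap 0.0849
['636.8', '-273.8', '21', '-1.306'] [  1.8   6.5 179.8] [0.     0.0026 0.0124]
```

carry_out(commands="2 6.5 50 0 0.002 0.012 1;2 6.5 100 0 0.002 0.012 1;2 6.5 140 0 0.002 0.012 1;2 6.5 165 0 0.002 0.012 1;2 6.5 179 0 0.002 0.012 1;2 6.5 179 0 0.002 0.012 1;2 6.5 179 0 0.002 0.012 1;2 6.5 179 0 0.002 0.012 1;2 6.5 179 0 0.002 0.012 1;2 6.5 179 0 0.002 0.012 0.3;2 6.5 179 0 0.002 0.012 0.3;2 6.5 179 0 0.002 0.012 0.3;2 6.5 179 0 0.002 0.012 0.3;2 6.5 179 0 0.002 0.012 0.3;2 6.5 179 0 0.002 0.012 0.3")

```text
time_s: 24.6
position: [0.6375, -0.2739, 0.0228]
orientation: [0.0, 0.991, 0.132, 0.0]
ft_force: [-1.3, 0.6, 5.7]
finger_gap: 0.0564
```

carry_out(commands="0 0 -20 0 0 0 0.3;0 0 -60 0 0 0 0.3;0 0 -105 0 0 0 0.3;0 0 -150 0 0 0 0.3;0 0 -195 0 0 0 0.3;0 0 -235 0 0 0 0.3;0 0 -268 0 0 0 0.3;0 0 -280 0 0 0 0.3;0 0 -280 0 0 0 0.3;0 0 -280 0 0 0 0.3;0 0 -280 0 0 0 0.3")

```text
time_s: 25.7
position: [0.636, -0.273, 0.2985]
orientation: [-0.002, 0.991, 0.132, -0.003]
ft_force: [0.2, 0.4, -1.4]
finger_gap: 0.0561
```

```bash
python3 hand.py; python3 go.py 530 232.7 305 -0.047
```

```text
top row 138 W 138.0 far rim edge in tool mm [ 61.7   0.9 -23.6] (tote A: t~126 -> ~66)
TCP [ 636.4 -273.1  299.3] J [-0.51  0.32  1.36 -0.    1.47  0.8 ] F [-0.5 -0.5 -0.9] gap 0.0561
['530', '232.7', '305', '-0.047'] [  30.  -516.1   -4.3] [-0.0049  0.0013 -1.2585]
```

carry_out(commands="2 -40 -4 0 0 -0.1 0.3;5 -80 -4 0 0 -0.2 0.3;7 -120 -4 0 0 -0.3 0.3;9 -160 -4 0 0 -0.4 0.3;12 -200 -4 0 0 -0.5 0.3;14 -240 -4 0 0 -0.6 0.3;16 -280 -4 0 0 -0.7 0.3;19 -320 -4 0 0 -0.8 0.3;21 -360 -4 0 0 -0.9 0.3;23 -400 -4 0 0 -1.0 0.3;26 -440 -4 0 0 -1.1 0.3;28 -480 -4 0 0 -1.2 0.3;30 -505 -4 -0.005 0.001 -1.258 0.3;30 -516 -4 -0.005 0.001 -1.258 0.3;30 -516 -4 -0.005 0.001 -1.258 0.3;30 -516 -4 -0.005 0.001 -1.258 0.3;30 -516 -4 -0.005 0.001 -1.258 0.3;30 -516 -4 -0.005 0.001 -1.258 0.3")

```text
time_s: 27.6
position: [0.5305, 0.2313, 0.3047]
orientation: [0.0, 0.724, 0.689, -0.0]
ft_force: [0.8, 0.8, -0.9]
finger_gap: 0.0563
```

```bash
python3 hand.py; python3 go.py 530 232.7 100 -0.047
```

```text
top row 138 W 137.8 far rim edge in tool mm [ 60.7   0.6 -23.5] (tote A: t~126 -> ~66)
TCP [530.4 231.6 304.8] J [ 0.29  0.07  1.64 -0.    1.43  0.34] F [-0.2  0.6 -1.4] gap 0.0567
['530', '232.7', '100', '-0.047'] [  1.1  -0.5 204.8] [-0.      0.0005 -0.0022]
```

carry_out(commands="1 0 40 0 0 0 0.3;1 0 80 0 0 0 0.3;1 0 115 0 0 0 0.3;1 0 140 0 0 0 0.3;1 0 160 0 0 0 0.3;1 0 175 0 0 0 0.3;1 0 185 0 0 0 0.3;1 0 193 0 0 0 0.3;1 0 199 0 0 0 0.3;1 0 204 0 0 0 0.3;1 0 208 0 0 0 0.3;1 0 208 0 0 0 0.3")

```text
time_s: 28.9
position: [0.5303, 0.2325, 0.0966]
orientation: [0.0, 0.724, 0.69, -0.0]
ft_force: [-0.2, -1.0, -1.4]
finger_gap: 0.0564
```

carry_out(commands="0 0 2 0 0 0 0.3;0 0 4 0 0 0 0.3;0 0 6 0 0 0 0.3;0 0 6 0 0 0 0.3")

```text
time_s: 29.3
position: [0.5303, 0.2325, 0.0904]
orientation: [0.0, 0.724, 0.689, -0.0]
ft_force: [0.2, 0.1, -1.7]
finger_gap: 0.0563
```

carry_out(commands="0 0 1 0 0 0 0.3;0 0 2 0 0 0 0.3;0 0 2 0 0 0 0.3")

```text
time_s: 29.6
position: [0.5308, 0.2327, 0.089]
orientation: [0.0, 0.724, 0.689, 0.0]
ft_force: [0.1, -0.3, 1.5]
finger_gap: 0.0565
```

Light contact, at the height expected for the third level. Release and look.

carry_out(commands="0 0 0.5 0 0 0 0.3;0 0 0.5 0 0 0 1;0 0 0 0 0 0 1;0 0 0 0 0 0 1;0 0 0 0 0 0 1;0 0 -20 0 0 0 1;0 0 -60 0 0 0 1;0 0 -110 0 0 0 1;0 0 -160 0 0 0 1;0 0 -210 0 0 0 1;0 0 -240 0 0 0 1;0 0 -240 0 0 0 1;0 0 -240 0 0 0 1")

```text
time_s: 30.9
position: [0.5309, 0.2329, 0.3299]
orientation: [0.001, 0.724, 0.689, 0.001]
ft_force: [-0.1, 0.0, -1.1]
finger_gap: 0.0854
```

```bash
python3 look.py w9;  python3 - <<'E'
from m import *
i=cv2.imread("pics/w9.png")[30:300,170:350]
p=manip.capture("scene"); j=p["pixels"][120:230,140:270]
for d in manip.pinpoint(p,"tote_1"): print(round(d["conf"],2),np.round(d["location"],3))
i=cv2.resize(i,(360,540),interpolation=cv2.INTER_CUBIC); j=cv2.resize(j,(430,364),interpolation=cv2.INTER_CUBIC); j=cv2.copyMakeBorder(j,0,540-364,0,0,0)
cv2.imwrite("pics/w9c.png",np.hstack([i,j]))
E
```

```text
TCP [0.5309 0.2329 0.3299] psi -0.0493 tilt [0.0024 0.0003] J6 0.34
0.82 c [602.7 -48.9] yaw -2.069 [ 70.5 123.6] yel 0.78 137 box 279 275 336 329 | dx,dy [-277.9   85.6] az to yaw+90 0.449
0.75 c [531.1 215.8] yaw -1.608 [ 70.3 148.1] yel 0.0 605 box 235 114 283 210 | dx,dy [-17.   1.] az to yaw+90 -0.012
0.91 [ 0.599 -0.063  0.001]
0.83 [0.53  0.228 0.064]
0.69 [0.53  0.232 0.011]
0.69 [0.572 0.338 0.192]
0.48 [0.532 0.235 0.038]Traceback (most recent call last):
  File "look.py", line 9, in <module>
    c,y,wh,ye,nb=tote(p,m,T); D=T[:2,:2].T@(c-T[:2,3]*1000)
                 ~~~~^^^^^^^
  File "m.py", line 4, in tote
    c=max(cv2.findContours(mask.astype(np.uint8),0,2)[0],key=cv2.contourArea).reshape(-1,2)
      ~~~^^^^^^^^^^^^^^^^^^^^^^^^^^^^^^^^^^^^^^^^^^^^^^^^^^^^^^^^^^^^^^^^^^^^
ValueError: max() iterable argument is empty
```

View pics/w9c.png

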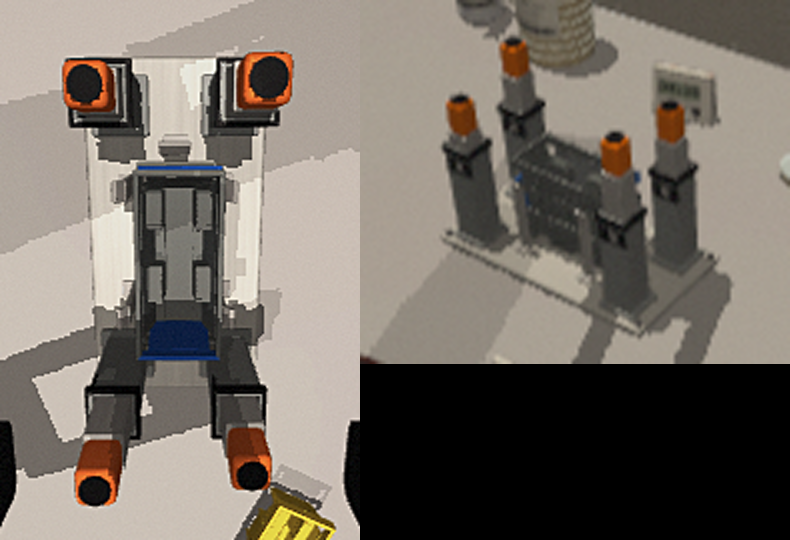

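The stack is right: three totes at about 0.011, 0.038 and 0.064, blue ends alternating and square. Now the posts. Post 1 is at (0.4925, 0.3355) and fully down; the others already stand part-way up.

```bash
python3 go.py 492 336 142 -0.047
```

```text
TCP [529.5 232.4 326.2] J [ 0.29  0.06  1.61 -0.    1.47  0.34] F [ 0.1 -0.8  0.5] gap 0.0854
['492', '336', '142', '-0.047'] [102.  -41.8 184.2] [-0.004   0.0019 -0.0024]
```

carry_out(commands="34 -14 0 0 0 0 0.7;68 -28 20 0 0 0 0.7;102 -42 50 -0.004 0.002 -0.002 0.7;102 -42 80 -0.004 0.002 -0.002 0.7;102 -42 120 -0.004 0.002 -0.002 0.7;102 -42 150 -0.004 0.002 -0.002 0.7;102 -42 170 -0.004 0.002 -0.002 0.7;102 -42 184 -0.004 0.002 -0.002 0.7;102 -42 184 -0.004 0.002 -0.002 0.7;102 -42 184 -0.004 0.002 -0.002 0.7;102 -42 184 -0.004 0.002 -0.002 0.7;102 -42 184 -0.004 0.002 -0.002 0;102 -42 184 -0.004 0.002 -0.002 0;102 -42 184 -0.004 0.002 -0.002 0;102 -42 184 -0.004 0.002 -0.002 0;102 -42 184 -0.004 0.002 -0.002 0;102 -42 184 -0.004 0.002 -0.002 0;102 -42 184 -0.004 0.002 -0.002 0;102 -42 184 -0.004 0.002 -0.002 0", newtons=50)

```text
time_s: 33.0
position: [0.491, 0.3364, 0.1423]
orientation: [-0.001, 0.724, 0.69, -0.0]
ft_force: [-5.1, 1.1, 3.5]
finger_gap: 0.0214
```

```bash
python3 go.py 492 336 142 -0.047
```

```text
TCP [491.  336.4 142.3] J [0.48 0.24 1.76 0.   1.14 0.53] F [-5.1  1.1  3.5] gap 0.0214
['492', '336', '142', '-0.047'] [-0.4  1.   0.3] [-0.0016 -0.0005 -0.0003]
```

carry_out(commands="0 1 -5 0 0 0 0;0 1 -15 0 0 0 0;0 1 -25 0 0 0 0;0 1 -35 0 0 0 0;0 1 -45 0 0 0 0;0 1 -55 0 0 0 0;0 1 -63 0 0 0 0;0 1 -69 0 0 0 0;0 1 -72 0 0 0 0;0 1 -72 0 0 0 0")

```text
time_s: 34.0
position: [0.491, 0.3364, 0.2163]
orientation: [-0.002, 0.724, 0.69, -0.001]
ft_force: [-7.7, 2.0, -1.4]
finger_gap: 0.0212
```

carry_out(commands="0 0 -2 0 0 0 0;0 0 -4 0 0 0 0;0 0 -5 0 0 0 0;0 0 -6 0 0 0 0;0 0 -7 0 0 0 0;0 0 -8 0 0 0 0;0 0 -9 0 0 0 0;0 0 -10 0 0 0 0")

```text
time_s: 34.8
position: [0.4908, 0.3363, 0.2215]
orientation: [-0.002, 0.724, 0.69, -0.002]
ft_force: [5.8, 8.6, -28.4]
finger_gap: 0.0216
```

Force rose to 28 N at a travel of 79 mm, so post 1 is locked. Release it and go on to post 2.

carry_out(commands="0 0 1 0 0 0 0;0 0 1 0 0 0 0.7;0 0 1 0 0 0 0.7;0 0 1 0 0 0 0.7;0 0 1 0 0 0 0.7;0 0 -30 0 0 0 0.7;0 0 -70 0 0 0 0.7;0 0 -90 0 0 0 0.7;0 0 -90 0 0 0 0.7;0 0 -90 0 0 0 0.7")

```text
time_s: 35.8
position: [0.4914, 0.3362, 0.3121]
orientation: [-0.002, 0.724, 0.69, -0.001]
ft_force: [0.3, -0.1, 0.2]
finger_gap: 0.0597
```

```bash
python3 go.py 576 332 169 -0.047
python3 - <<'E'
from h import *
p=manip.capture("wrist"); T=pose(); print([(d["conf"],np.round(d["location"],4)) for d in manip.pinpoint(p,"post_a_grip")])
for n in("scene","top"): print([(round(d["conf"],2),np.round(d["location"],3)) for d in manip.pinpoint(manip.capture(n),"post_a_grip")])
E
```

```text
TCP [491.4 336.2 312.1] J [0.48 0.1  1.59 0.   1.45 0.53] F [ 0.3 -0.1  0.2] gap 0.0597
['576', '332', '169', '-0.047'] [ -0.2  85.2 142.8] [-0.0039 -0.0004 -0.0004]
[(0.87, array([0.4917, 0.3384, 0.2403]))]
[(0.91, array([0.49 , 0.337, 0.241]))]
[(0.71, array([0.494, 0.337, 0.241]))]
```

Post_a's grip reads 0.240 in all three views, so it is locked at 80 mm.

carry_out(commands="0 30 0 0 0 0 0.7;0 60 0 0 0 0 0.7;0 85 20 -0.004 0 0 0.7;0 85 60 -0.004 0 0 0.7;0 85 100 -0.004 0 0 0.7;0 85 125 -0.004 0 0 0.7;0 85 142 -0.004 0 0 0.7;0 85 142 -0.004 0 0 0.7;0 85 142 -0.004 0 0 0.7;0 85 142 -0.004 0 0 0.7;0 85 142 -0.004 0 0 0;0 85 142 -0.004 0 0 0;0 85 142 -0.004 0 0 0;0 85 142 -0.004 0 0 0;0 85 142 -0.004 0 0 0;0 85 142 -0.004 0 0 0;0 85 142 -0.004 0 0 0")

```text
time_s: 37.8
position: [0.5749, 0.332, 0.168]
orientation: [-0.001, 0.724, 0.69, -0.001]
ft_force: [-0.8, -0.2, 4.2]
finger_gap: 0.0213
```

carry_out(commands="0 0 -5 0 0 0 0;0 0 -15 0 0 0 0;0 0 -25 0 0 0 0;0 0 -35 0 0 0 0;0 0 -40 0 0 0 0;0 0 -43 0 0 0 0;0 0 -43 0 0 0 0")

```text
time_s: 38.5
position: [0.5748, 0.332, 0.2096]
orientation: [-0.001, 0.724, 0.69, -0.002]
ft_force: [2.9, 1.5, -7.3]
finger_gap: 0.0212
```

carry_out(commands="0 0 -2 0 0 0 0;0 0 -4 0 0 0 0;0 0 -6 0 0 0 0;0 0 -8 0 0 0 0;0 0 -9 0 0 0 0;0 0 -10 0 0 0 0;0 0 -11 0 0 0 0;0 0 -12 0 0 0 0")

```text
time_s: 39.3
position: [0.5748, 0.332, 0.2214]
orientation: [-0.001, 0.724, 0.69, -0.002]
ft_force: [4.8, 2.7, -7.7]
finger_gap: 0.0212
```

carry_out(commands="0 0 -1 0 0 0 0;0 0 -2 0 0 0 0;0 0 -3 0 0 0 0;0 0 -4 0 0 0 0;0 0 -5 0 0 0 0")

```text
time_s: 39.8
position: [0.5747, 0.3319, 0.223]
orientation: [-0.001, 0.724, 0.69, -0.002]
ft_force: [8.1, 5.6, -19.9]
finger_gap: 0.0214
```

carry_out(commands="0 0 1 0 0 0 0;0 0 1 0 0 0 0.7;0 0 1 0 0 0 0.7;0 0 1 0 0 0 0.7;0 0 1 0 0 0 0.7;0 0 -30 0 0 0 0.7;0 0 -70 0 0 0 0.7;0 0 -95 0 0 0 0.7;0 0 -95 0 0 0 0.7;0 0 -95 0 0 0 0.7")

```text
time_s: 40.8
position: [0.5752, 0.3321, 0.319]
orientation: [-0.001, 0.724, 0.69, -0.001]
ft_force: [0.4, -0.5, -0.4]
finger_gap: 0.0601
```

```bash
python3 go.py 482 136.5 179 -0.047
python3 - <<'E'
from h import *
for n in("wrist","scene","top"): 
    p=manip.capture(n)
    print([(round(d["conf"],2),np.round(d["location"],3)) for d in manip.pinpoint(p,"post_b_grip")])
E
```

```text
TCP [575.2 332.1 319. ] J [0.42 0.25 1.41 0.   1.48 0.47] F [ 0.4 -0.5 -0.4] gap 0.0601
['482', '136.5', '179', '-0.047'] [-199.7  -83.5  140.3] [-0.0027  0.0007 -0.0003]
[]
[(0.81, array([0.483, 0.14 , 0.202])), (0.48, array([ 0.748, -0.207,  0.001]))]
[(0.63, array([0.566, 0.131, 0.186])), (0.62, array([0.481, 0.142, 0.194]))]
```

carry_out(commands="-40 -17 0 0 0 0 0.7;-80 -33 0 0 0 0 0.7;-120 -50 0 0 0 0 0.7;-160 -67 0 0 0 0 0.7;-190 -80 10 0 0 0 0.7;-200 -83 40 -0.003 0 0 0.7;-200 -83 80 -0.003 0 0 0.7;-200 -83 115 -0.003 0 0 0.7;-200 -83 140 -0.003 0 0 0.7;-200 -83 140 -0.003 0 0 0.7;-200 -83 140 -0.003 0 0 0.7;-200 -83 140 -0.003 0 0 0.7;-200 -83 140 -0.003 0 0 0;-200 -83 140 -0.003 0 0 0;-200 -83 140 -0.003 0 0 0;-200 -83 140 -0.003 0 0 0;-200 -83 140 -0.003 0 0 0;-200 -83 140 -0.003 0 0 0;-200 -83 140 -0.003 0 0 0")

```text
time_s: 43.0
position: [0.4817, 0.1357, 0.1779]
orientation: [0.0, 0.724, 0.69, -0.002]
ft_force: [-1.0, -0.6, 4.4]
finger_gap: 0.0215
```

carry_out(commands="0 0 -5 0 0 0 0;0 0 -15 0 0 0 0;0 0 -25 0 0 0 0;0 0 -31 0 0 0 0;0 0 -34 0 0 0 0;0 0 -36 0 0 0 0;0 0 -38 0 0 0 0;0 0 -40 0 0 0 0;0 0 -40 0 0 0 0")

```text
time_s: 43.9
position: [0.4817, 0.1357, 0.218]
orientation: [-0.0, 0.724, 0.69, -0.002]
ft_force: [1.3, 0.4, -2.0]
finger_gap: 0.0212
```

carry_out(commands="0 0 -1 0 0 0 0;0 0 -2 0 0 0 0;0 0 -3 0 0 0 0;0 0 -4 0 0 0 0;0 0 -5 0 0 0 0;0 0 -6 0 0 0 0;0 0 -7 0 0 0 0")

```text
time_s: 44.6
position: [0.4816, 0.1357, 0.2223]
orientation: [-0.0, 0.724, 0.69, -0.002]
ft_force: [9.6, 1.4, -20.1]
finger_gap: 0.0212
```

carry_out(commands="0 0 -3 0 0 0 0;0 0 -4 0 0 0 0;0 0 -4 0 0 0 0")

```text
time_s: 44.9
position: [0.4815, 0.1357, 0.2225]
orientation: [-0.0, 0.724, 0.69, -0.002]
ft_force: [11.5, 2.3, -22.4]
finger_gap: 0.0212
```

carry_out(commands="0 0 2 0 0 0 0;0 0 2 0 0 0 0.7;0 0 2 0 0 0 0.7;0 0 2 0 0 0 0.7;0 0 2 0 0 0 0.7;0 0 -30 0 0 0 0.7;0 0 -70 0 0 0 0.7;0 0 -95 0 0 0 0.7;0 0 -95 0 0 0 0.7;0 0 -95 0 0 0 0.7")

```text
time_s: 45.9
position: [0.4819, 0.1359, 0.3182]
orientation: [0.0, 0.724, 0.69, -0.001]
ft_force: [0.7, -0.3, -0.4]
finger_gap: 0.0599
```

```bash
python3 go.py 566 132 167 -0.047
```

```text
TCP [481.9 135.9 318.2] J [ 0.14 -0.11  1.79 -0.    1.46  0.18] F [ 0.7 -0.3 -0.4] gap 0.0599
['566', '132', '167', '-0.047'] [  0.4  84.4 151. ] [-0.0017  0.0021 -0.0005]
```

Post 3 is held at travel 80 mm. Last, post 4.

carry_out(commands="0 30 0 0 0 0 0.7;0 60 0 0 0 0 0.7;0 84 20 -0.002 0.002 0 0.7;0 84 60 -0.002 0.002 0 0.7;0 84 100 -0.002 0.002 0 0.7;0 84 130 -0.002 0.002 0 0.7;0 84 151 -0.002 0.002 0 0.7;0 84 151 -0.002 0.002 0 0.7;0 84 151 -0.002 0.002 0 0.7;0 84 151 -0.002 0.002 0 0.7;0 84 151 -0.002 0.002 0 0;0 84 151 -0.002 0.002 0 0;0 84 151 -0.002 0.002 0 0;0 84 151 -0.002 0.002 0 0;0 84 151 -0.002 0.002 0 0;0 84 151 -0.002 0.002 0 0;0 84 151 -0.002 0.002 0 0")

```text
time_s: 47.6
position: [0.5657, 0.1317, 0.1675]
orientation: [0.0, 0.724, 0.69, 0.0]
ft_force: [-2.8, 0.8, 4.0]
finger_gap: 0.0214
```

carry_out(commands="0 0 -5 0 0 0 0;0 0 -15 0 0 0 0;0 0 -25 0 0 0 0;0 0 -35 0 0 0 0;0 0 -40 0 0 0 0;0 0 -43 0 0 0 0;0 0 -46 0 0 0 0;0 0 -48 0 0 0 0;0 0 -48 0 0 0 0")

```text
time_s: 48.5
position: [0.5657, 0.1317, 0.2155]
orientation: [0.0, 0.724, 0.69, 0.0]
ft_force: [3.7, 1.3, -7.2]
finger_gap: 0.021
```

carry_out(commands="0 0 -2 0 0 0 0;0 0 -4 0 0 0 0;0 0 -5 0 0 0 0;0 0 -6 0 0 0 0;0 0 -7 0 0 0 0;0 0 -8 0 0 0 0;0 0 -9 0 0 0 0;0 0 -10 0 0 0 0;0 0 -11 0 0 0 0")

```text
time_s: 49.4
position: [0.5656, 0.1317, 0.2254]
orientation: [0.0, 0.724, 0.69, 0.0]
ft_force: [6.3, 1.3, -14.5]
finger_gap: 0.0211
```

carry_out(commands="0 0 -1 0 0 0 0;0 0 -2 0 0 0 0;0 0 -3 0 0 0 0;0 0 -3 0 0 0 0")

```text
time_s: 49.8
position: [0.5656, 0.1317, 0.2256]
orientation: [-0.0, 0.724, 0.69, 0.0]
ft_force: [7.8, 1.8, -16.9]
finger_gap: 0.0213
```

carry_out(commands="0 0 -3 0 0 0 0;0 0 -5 0 0 0 0;0 0 -5 0 0 0 0;0 0 -5 0 0 0 0")

```text
time_s: 50.2
position: [0.5655, 0.1317, 0.226]
orientation: [-0.0, 0.724, 0.69, -0.0]
ft_force: [10.8, 3.8, -23.1]
finger_gap: 0.0214
```

carry_out(commands="0 0 2 0 0 0 0;0 0 2 0 0 0 0.7;0 0 2 0 0 0 0.7;0 0 2 0 0 0 0.7;0 0 2 0 0 0 0.7;0 0 -30 0 0 0 0.7;0 0 -70 0 0 0 0.7;0 0 -110 0 0 0 0.7;-40 -10 -150 0 0 0 0.7;-90 -20 -150 0 0 0 0.7;-140 -30 -150 0 0 0 0.7;-180 -40 -150 0 0 0 0.7;-220 -40 -150 0 0 0 0.7;-260 -40 -150 0 0 0 0.7;-260 -40 -150 0 0 0 0.7;-260 -40 -150 0 0 0 0.7")

```text
time_s: 51.8
position: [0.513, -0.1267, 0.3762]
orientation: [-0.001, 0.725, 0.689, 0.0]
ft_force: [0.7, 0.0, -0.7]
finger_gap: 0.0596
```

Run:
```python
from h import *
ims=[]
for n in("scene","top"): 
    p=manip.capture(n)
    for q in ("post_b_grip","tote_1","button_a"): print(n,q,[(round(d["conf"],2),np.round(d["location"],3).tolist()) for d in manip.pinpoint(p,q)])
    c=p["pixels"][110:235,130:275] if n=="scene" else p["pixels"][160:250,110:245]
    ims.append(cv2.resize(c,(790,600) if n=="scene" else (400,267),interpolation=cv2.INTER_CUBIC))
cv2.imwrite("pics/s2.png",ims[0])
print(manip.state()["position"])
```

```text
scene post_b_grip [(0.73, [0.483, 0.137, 0.241]), (0.48, [0.53, 0.234, 0.035])]
scene tote_1 [(0.73, [0.6, -0.066, 0.002]), (0.66, [0.529, 0.239, 0.063]), (0.55, [0.527, 0.231, 0.01]), (0.44, [0.532, 0.232, 0.039])]Traceback (most recent call last):
  File "<stdin>", line 5, in <module>
ValueError: it knows: agar_plate, dock, dock_seat, marker_pen, nest_fixture, post_a_grip, post_b_grip, post_c_grip, post_d_grip, tote
```

Run:
```python
from h import *
for n in("scene","top"): 
    p=manip.capture(n)
    for q in ("post_a_grip","post_b_grip","post_c_grip","post_d_grip")+(("agar_plate","nest_fixture","marker_pen") if n=="top" else ()): print(n,q,[(round(d["conf"],2),np.round(d["location"],3).tolist()) for d in manip.pinpoint(p,q)[:2]])
    if n=="scene": cv2.imwrite("pics/s2.png",cv2.resize(p["pixels"][110:235,130:275],(690,595),interpolation=cv2.INTER_CUBIC))
```

```text
scene post_a_grip [(0.64, [0.49, 0.339, 0.245])]
scene post_b_grip [(0.64, [0.48, 0.139, 0.24])]
scene post_c_grip [(0.83, [0.564, 0.132, 0.236])]
scene post_d_grip [(0.53, [0.577, 0.336, 0.243])]
top post_a_grip [(0.74, [0.753, -0.205, -0.0]), (0.58, [0.49, 0.336, 0.238])]
top post_b_grip [(0.77, [0.483, 0.142, 0.239])]
top post_c_grip [(0.46, [0.567, 0.132, 0.24])]
top post_d_grip [(0.66, [0.573, 0.333, 0.243]), (0.62, [0.492, 0.338, 0.241])]
top agar_plate [(0.88, [0.772, 0.093, 0.002]), (0.49, [0.347, 0.141, -0.0])]
top nest_fixture [(0.64, [0.752, -0.206, -0.0])]
top marker_pen [(0.61, [0.75, -0.207, -0.005]), (0.5, [0.35, 0.141, 0.004])]
```

View pics/s2.png

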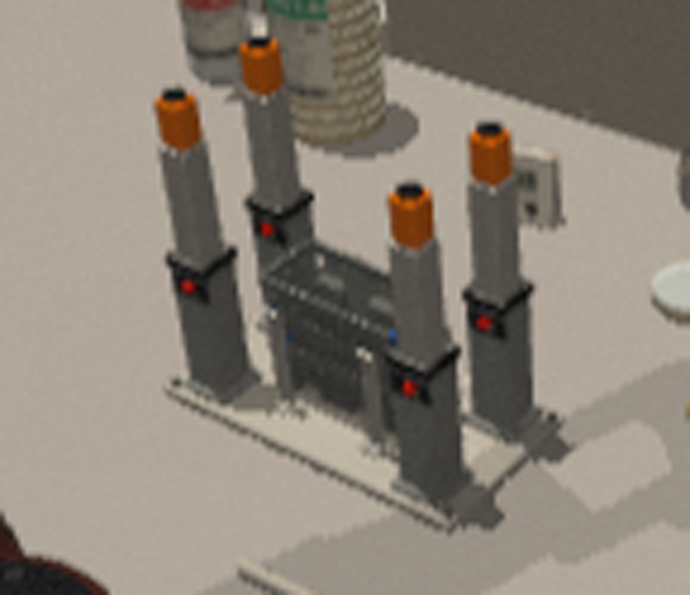

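All four red buttons show through their holes at (188,286), (267,228), (409,387) and (484,322). The stack stands square and the bystanders haven't moved. Handing in.

```bash
python3 -c "
from workcell import manip
print(manip.finish_job(), manip.state()['time_s'])"
```

```text
the job is handed in; nothing more can be done
the job is handed in; nothing more can be done
```

I stacked the three grey totes on the dock, each turned end for end from the one below, and left the yellow look-alike alone. I then pulled up all four guard posts and handed the job in at about 52 s of the 210 s allowed. It gives no verdict.

- **Stack:** the camera estimates put the totes at about 10, 39 and 63–64 mm, against target levels of 10, 38 and 66 mm. They are within about 5 mm of the seat's centre and looked square with blue ends alternating.
- **Posts:** the last pictures put the four knobs' grip points at 236–245 mm, where 240 mm is locked. All four red buttons show through their holes, and each post held against a 20–28 N pull.
- **Bystanders:** the culture plate, red fixture and marker still read within a few mm of where they started.
- **Robot:** the hand was retracted clear of everything before handing in.

No final check failed. The network sometimes gave the wrong thing a name (for example, it called the red fixture a post knob), so I ignored those readings. Early on, the knob spacing came out too wide because three posts already stood about 25–35 mm up; I fitted their heights from the pictures before pulling.

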